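Line up the hand stamp over the leather patch

ROBOT

A 7-joint arm with a two-finger parallel gripper is mounted at the origin on a cart in front of the work surface, level with it; the furniture and walls round the work are solid. World frame = base frame: x ahead of the robot, y to its left, z up, the work surface at z = 0. Lengths are in mm, angles in rad, forces in N, time in s.
With the tool pointing down it reaches from about 350 to 900 mm from the base axis. Payload 8.1 kg.
Tool frame: the origin (TCP) lies where the fingers leave the gripper's body, on its centre line; the fingertips stand 66 mm ahead of it and the grasp point (between the pads) lies 47 mm ahead of it; z points along the fingers, y is the line along which they close (so a half turn about z gives the same grasp; the last joint's range is limited). The gripper opens to 92 mm and grips with 3 to 60 N. Pads are 19 mm wide; open, the fingers measure 130 mm over their backs; the gripper's body (75 mm by 190 mm) begins 47 mm behind the grasp point.
Start: joints at [1.19, 0.434, 0.025, 1.573, -0.012, 1.134, -0.075], TCP at [171.376, -601.056, 292.242] pointing down, gripper open.
Joint ranges: [-2.62, 2.62], [-0.44, 2.09], [-1.27, 1.32], [0.08, 2.57], [-1.32, 4.46], [0.12, 2], [-2.74, 2.74]. Speed limits (rad/s): [2.22, 2.22, 3.01, 3.01, 3.14, 3.14, 3.14].

INTERFACE

Orientations are given as a 3x3 rotation matrix whose columns are the frame's x, y, z axes.
In Python, from cell import r gives the robot as it stands.
- The arm moves only by the tool arm_command, never from a script. Its argument "plan" is a list of rows, each an object with "offset": the shift along the tool's x, y, z in m, a list of three; "rotation": the turn, a rotation vector about the tool's x, y, z in rad, a list of three; "hand": the opening, from -1 (shut) to 1 (fully open). A call has 1 to 12 rows; each row is the pose to reach, as a shift and turn from the pose commanded when the call began, along the tool's axes at that moment; what a row does not reach only later rows make up. A row lasts 1/8 s, in which the tool goes at most 62.5 mm and 10.7 degrees, less where a joint would pass 70% of its speed; a pose out of reach is approached as far as the arm can. A call with a gripper value outside its range is refused whole. The fingers move at their own pace and stop on an object; "force" is the grip in N (left out, the last holds). Time passes only in rows, so rows that repeat a pose let the fingers close. It gives the time, the measured TCP pose, the force, the opening and the grip force at its end, in the units of the state.
- r.get_state(): the state, without advancing time (a new reading comes with each control period).
- r.snapshot(name): name is "scene" or "top"; returns a dict with "img" (480x640x3 uint8, blue, green, red), "range_z" (480x640 float32, mm along the optical axis (not along the pixel's ray), 0 where there is no reading), "vfov" (degrees; the focal length in pixels is half the picture's height over the tangent of half this angle, whatever the lens; pixels are square), "cx", "cy" (the principal point, pixels), "T" (4x4, takes a point from camera to world coordinates). Camera axes: x right, y up, looking along -z (the intrinsics and any distortion apply to the point x, -y, -z); pixel columns grow to the right and rows downward; lengths in mm; the calibration is good to about 2 mm. A picture is of the moment at which its call begins.
- r.close_job(): hands the job in; it is judged then, once.
The state is a dict: "time": time; "qpos": joint angles; "joint_velocities": joint speeds; "effort": joint torques, N m; "tcp_pos": TCP position; "orientation": TCP orientation; "wrist_force": force on the tool from outside, world axes, zero at the start; "torque": the same for the moment, N m; "width": finger opening in mm; "finger_force": force on a finger pad.
Only numpy, scipy, OpenCV 4.12 (cv2) and the standard library are available. Lean on these libraries where they do the work, as an engineer would, in place of code of your own. Each camera call takes 0.05 s, during which the arm holds its last target. There are 200 camera calls.

TASK

Lift the loose white dust cover off the stamping jig and set it down right way up on the blue felt mat, without dropping it. Then pick up the brass-footed hand stamp, lift it over the row of spools and price card without disturbing them, and line it up over the leather patch on the jig: upright, centred, its long side along the patch's long side, its face about 1 cm above the leather and never touching the jig. Finish there, holding the stamp still in the gripper; do not press it down or let go.

Things in the scene. Friction and masses are not known exactly. Their poses are not given: they have to be found in the camera images.
- jig: stamping jig, fixed: aluminium base plate 96 x 80 mm, 12 mm thick; on its middle a black plinth 62 x 52 mm, top at 17 mm; on that a tan-brown leather patch 46 x 36 mm with cream stitching, top 21 mm above the tabletop. Origin: centre of the underside, on the tabletop. x along the long sides of plate and patch, z up.
- patch_top (a point): centre of the leather patch's upper face, 21 mm above the jig's origin; axes as the jig's.
- cover: loose white dust cover: upside-down box 74 (x) x 64 (y) x 22 mm, walls 4 mm, 90 g. It starts over the plinth (2 mm free all round), its rim on the base plate 12 mm above the tabletop, aligned with the jig: lift it 10 mm straight up before moving aside. Dark wooden bar handle on top, 36 (x) x 14 (y) mm, 22 to 50 mm above the rim. Origin: centre of the rim's plane (underside), z up.
- felt_mat: thin blue felt mat, fixed, 100 (x) x 90 (y) mm, 3 mm thick, empty at the start; the cover goes here, near its middle. Origin: centre of the underside, on the tabletop. Mat and jig change places between starts.
- stamp: hand stamp, upright on the tabletop at the start, 84 mm tall, 150 g: brass foot 30 (x) x 20 (y) x 16 mm, its flat underside is the stamping face; dark ferrule to 21 mm; then a pale wooden flat-sided handle 24 (x) x 16 (y) mm, 21 to 84 mm above the face. Origin: centre of the stamping face; x along the long side, z up. Half a turn round counts the same.
- spinner_foot (a point): foot of the fixed card spinner at the right end of the table, a black post with wire arms, 270 mm tall and about 110 mm out from this point (on the tabletop, on its axis) all round; steer the arm clear of it.
- spool_rust: loose wooden spool with rust thread, about 50 x 54 x 36 mm tall, one of the row of three between the stamp and the jig and mat. Origin: about the centre of its underside. Leave it alone.
- card_block: loose wooden block holding an upright price card, 22 x 70 mm, 55 mm tall; its long side (its own y) runs along the row. Origin: centre of its underside. Leave it alone.
- spool_navy: loose wooden spool with navy thread, about 48 x 49 x 32 mm tall, one of the row. Origin: about the centre of its underside. Leave it alone.
Not all that is in view belongs to the job. There is more than one size of the cover; the one meant has the size given above.

How it is judged:
By the outcome, as a careful person would: the job done as asked, in the order asked, and still so for the second after the job is handed in, while the arm keeps its last pose, push and grip.
It also fails if it takes over 66 s, if anything falls off the work surface, if the arm or the gripper's body presses on something with over 40 N, if the wrist force passes 120 N, or if a joint passes its speed limit or range.

## Working session

There is one attempt and no reset: what is moved stays moved. The work goes in short steps, Python scripts to look and compute and a tool call to move; the robot and the scene stay as the last step left them, time stands still between calls to the robot, and variables do not carry over. Pictures are saved under pics/ and viewed, at most 10 in all, crops included, and the job is handed in when it is done.

Besides the shell and the picture viewer there is one more tool, called after "Call:" in YAML: its name, and indented under it one key for each argument. arm_command: Moves the arm, as the interface text tells. Its arguments: {"type":"object","properties":{"plan":{"type":"array","items":{"type":"object","properties":{"offset":{"type":"array","items":{"type":"number"}},"rotation":{"type":"array","items":{"type":"number"}},"hand":{"type":"number"}}}},"force":{"type":"number"}},"required":["plan"]}

```bash
mkdir -p pics; ls
python3 - <<'E'
from cell import r
import cv2,numpy as np
s=r.get_state()
print(s)
for n in("scene","top"):
    d=r.snapshot(n); cv2.imwrite(f"pics/{n}0.png",d["img"]); np.savez(f"pics/{n}0.npz",**d)
    print(n,{k:v for k,v in d.items() if k not in("img","range_z")})
E
```

```text
pics
{'time': 0.0, 'qpos': array([ 1.19035986,  0.43521291,  0.02495911,  1.57411149, -0.01157956,
        1.13398536, -0.07507008]), 'joint_velocities': array([ 7.12394592e-04, -1.33554342e-03, -2.16190007e-05, -2.46880953e-04,
        1.03079229e-03, -2.01174789e-03,  2.50390665e-04]), 'effort': array([-9.65665640e-05, -6.67846799e+01,  9.84764881e-01, -3.14459825e+01,
       -6.04724418e-02,  4.31815325e-02,  1.76308531e-04]), 'tcp_pos': array([ 171.2643975 , -600.64740388,  291.44542281]), 'orientation': array([[ 9.61656203e-01,  2.74257201e-01, -5.78420457e-04],
       [ 2.74257767e-01, -9.61655104e-01,  1.46227992e-03],
       [-1.55200187e-04, -1.56484686e-03, -9.99998764e-01]]), 'wrist_force': array([ 0.13338554, -0.3125973 , -0.2658178 ]), 'torque': array([ 0.00378324, -0.00231112,  0.04562364]), 'finger_force': 0.0, 'width': 91.52264657018256}
scene {'vfov': 50.052144874737614, 'cx': 317.9317556240131, 'cy': 243.26143154087902, 'T': array([[-7.90451762e-01,  4.34954482e-01, -4.31277880e-01,
         1.44302564e+01],
       [-6.12518622e-01, -5.58265601e-01,  5.59607412e-01,
         6.54480841e+02],
       [ 2.63614708e-03,  7.06508398e-01,  7.07699749e-01,
         8.26851840e+02],
       [ 0.00000000e+00,  0.00000000e+00,  0.00000000e+00,
         1.00000000e+00]])}
top {'vfov': 43.61115555347432, 'cx': 314.4450577583408, 'cy': 241.49273645351397, 'T': array([[-7.27844443e-03,  9.94322127e-01, -1.06162759e-01,
         3.61209831e+02],
       [-9.99924620e-01, -8.28678439e-03, -9.06002557e-03,
         2.84002528e+00],
       [-9.88833179e-03,  1.06088814e-01,  9.94307490e-01,
         1.53055960e+03],
       [ 0.00000000e+00,  0.00000000e+00,  0.00000000e+00,
         1.00000000e+00]])}
```

View pics/scene0.png

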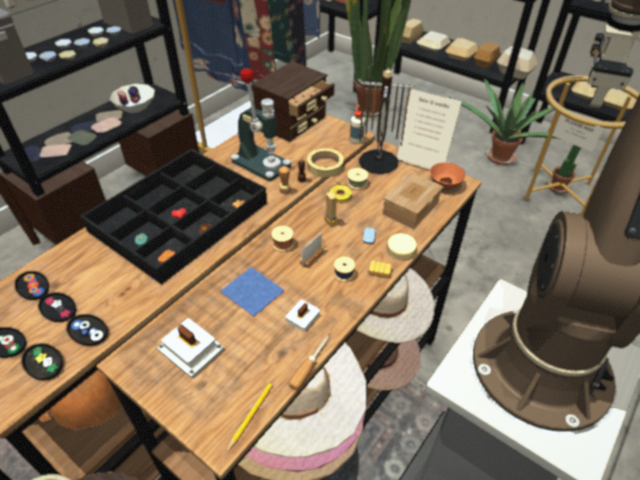

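View pics/top0.png

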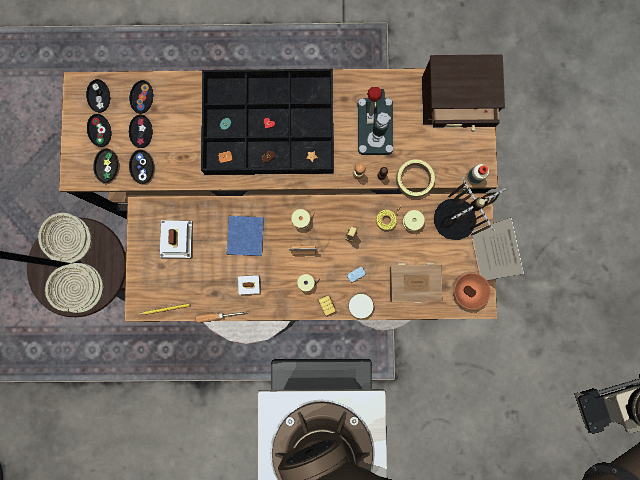

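The scene view shows the jig with the large cover at (190,345), the mat at (252,290), a smaller decoy cover at (302,315), the stamp at (331,208) and the spinner at (378,160). In the top view the jig is at (176,238), the mat (245,235), the decoy (248,285), the stamp (352,233), the row at x≈303 and the spinner at (455,218).

```bash
cat > h.py <<'E'
import numpy as np,cv2
def load(n): return dict(np.load(f"pics/{n}.npz"))
def cloud(d):
    f=240/np.tan(np.radians(d["vfov"])/2); v,u=np.mgrid[:480,:640]; z=d["range_z"]
    p=np.stack([(u-d["cx"])/f*z,-(v-d["cy"])/f*z,-z],-1)
    return p@d["T"][:3,:3].T+d["T"][:3,3]
def ray(d,u,v,h):
    "pixels -> world points on plane z=h"
    f=240/np.tan(np.radians(d["vfov"])/2)
    c=np.stack([(np.asarray(u)-d["cx"])/f,-(np.asarray(v)-d["cy"])/f,-np.ones(np.shape(u))],-1)
    w=c@d["T"][:3,:3].T; o=d["T"][:3,3]
    return o+w*((h-o[2])/w[...,2])[...,None]
E
python3 - <<'E'
from h import *
box={"top":[(150,210,60,60),(215,205,60,60),(335,210,40,40),(280,200,50,100)],"scene":[(150,310,85,75),(210,260,85,60),(310,180,45,55),(260,215,105,75)]}
for n in box:
    d=load(n+"0"); P=cloud(d)
    for (x,y,w,h) in box[n]:
        z=P[y:y+h,x:x+w,2][d["range_z"][y:y+h,x:x+w]>0]
        print(n,(x,y),np.percentile(z,[1,10,50,90,99]).round(1))
    big=[cv2.resize(d["img"][y:y+h,x:x+w],(390,290),interpolation=cv2.INTER_CUBIC) for x,y,w,h in box[n]]
    cv2.imwrite(f"pics/crop_{n}.png",np.vstack([np.hstack(big[:2]),np.hstack(big[2:])]))
E
```

```text
top (150, 210) [-7.  -3.3  2.4 35.1 61.7]
top (215, 205) [-7.3 -3.7  1.3  6.2 10.6]
top (335, 210) [-7.2 -4.4 -0.   5.9 85.4]
top (280, 200) [-7.6 -4.1  0.9 29.2 41.6]
scene (150, 310) [-9.7 -3.3 -0.6 32.9 60.4]
scene (210, 260) [-12.8  -3.6  -1.    2.1  13.1]
scene (310, 180) [-18.2  -4.2  -1.4  22.   81.3]
scene (260, 215) [-11.2  -3.9  -1.5  23.7  42.9]
```

View pics/crop_top.png

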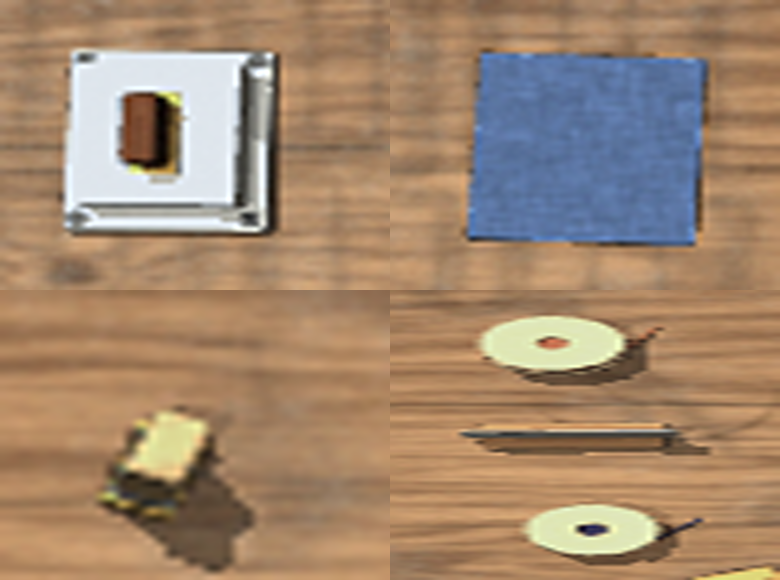

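View pics/crop_scene.png

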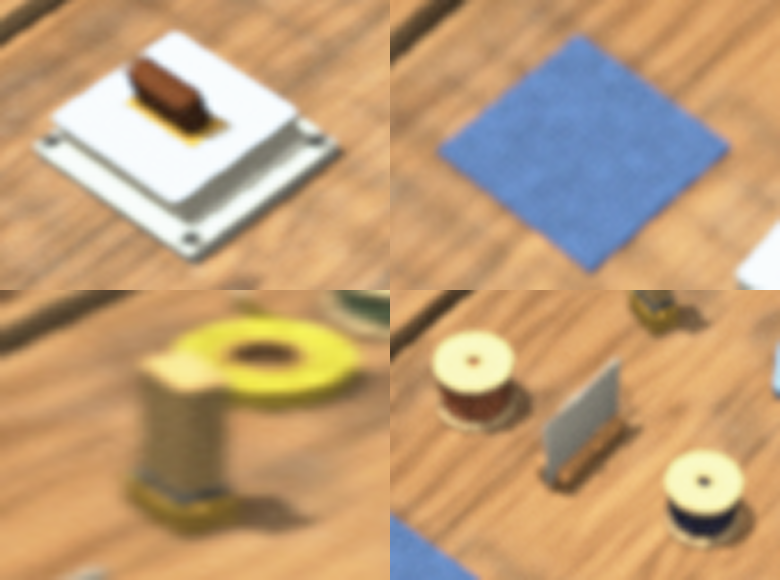

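The top crop shows the jig with cover, long side vertical in the image (about along world x), its handle at crop (145,128); the mat is almost aligned with it; the stamp is turned about 30° (crop (170,445)). The scene crop agrees: cover top centre at crop (175,118), stamp handle top at (180,370).

```bash
cat >> h.py <<'E'
def rect(d,mask,h):
    "largest blob -> world min-area rectangle on plane h: centre, (long,short), angle of long side deg"
    c=max(cv2.findContours(mask.astype(np.uint8),0,1)[0],key=cv2.contourArea)[:,0].astype(float)
    w=ray(d,c[:,0],c[:,1],h)[:,:2].astype(np.float32)
    b=cv2.boxPoints(cv2.minAreaRect(w)); e=[b[1]-b[0],b[2]-b[1]]
    e.sort(key=lambda v:-np.hypot(*v)); m=cv2.moments(mask.astype(np.uint8),True)
    k=np.array([m["m10"],m["m01"]])/m["m00"]
    return b.mean(0).round(1),np.hypot(*np.array(e).T).round(1),np.degrees(np.arctan2(*e[0][::-1])).round(1),k.round(1)
def tri(da,a,db,b):
    "two-view triangulation: midpoint and gap"
    A=[ray(da,*a,0),ray(da,*a,100)];B=[ray(db,*b,0),ray(db,*b,100)]
    u,v=A[1]-A[0],B[1]-B[0]; s=np.linalg.lstsq(np.c_[u,-v],B[0]-A[0],rcond=None)[0]
    p,q=A[0]+u*s[0],B[0]+v*s[1]; return ((p+q)/2).round(1),np.linalg.norm(p-q).round(1)
E
python3 - <<'E'
from h import *
T,S=load("top0"),load("scene0")
bx={"cover":((150,210,210,270),(150,235,310,385)),"mat":((215,275,205,265),(210,295,260,320)),"stamp":((335,375,210,250),(315,350,180,232))}
def masks(d,b):
    P=cloud(d);z=cv2.medianBlur(P[...,2].astype(np.float32),3);h=cv2.cvtColor(d["img"],cv2.COLOR_BGR2HSV).astype(int)
    H,s,v=h[...,0],h[...,1],h[...,2]
    def inb(k): m=np.zeros(z.shape,bool);x0,x1,y0,y1=b[k];m[y0:y1,x0:x1]=1;return m
    return {"handle":inb("cover")&(z>52)&(z<75),"cover":inb("cover")&(z>24)&(z<85),"plate":inb("cover")&(z>6)&(z<85),
     "mat":inb("mat")&(H>95)&(H<130)&(s>90),"stamp":inb("stamp")&(z>76)&(z<95)}
hs={"handle":62,"cover":34,"plate":12,"mat":3,"stamp":84}
mt,ms=masks(T,{k:v[0] for k,v in bx.items()}),masks(S,{k:v[1] for k,v in bx.items()})
for k in hs:
    a,b=rect(T,mt[k],hs[k]),rect(S,ms[k],hs[k])
    print(k,a,b,"tri",tri(T,a[3],S,b[3]))
from scipy.ndimage import median_filter
P=cloud(S); m=(P[...,2]>150)&(P[...,1]<-250)&(P[...,0]<800)&(P[...,2]<280)&(P[...,1]>-500); print("spinner",P[m].min(0).round(),P[m].max(0).round(),np.median(P[m],0).round())
E
```

```text
handle (array([534.6, 370.5], dtype=float32), array([35. , 14.8], dtype=float32), np.float32(1.0), array([171.3, 236.1])) (array([530.9, 373.8], dtype=float32), array([39.7, 15.1], dtype=float32), np.float32(-2.3), array([185.1, 332.2])) tri (array([535.1, 371.4,  55.1]), np.float64(0.2))
cover (array([534.2, 370.2], dtype=float32), array([73.5, 66.2], dtype=float32), np.float32(-0.5), array([173.9, 237.3])) (array([531.6, 373.3], dtype=float32), array([79.2, 66.5], dtype=float32), np.float32(-1.2), array([187.6, 341.1])) tri (array([535.3, 371.7,  27.2]), np.float64(0.2))
plate (array([534.2, 371.1], dtype=float32), array([95.1, 84.7], dtype=float32), np.float32(-0.5), array([175.5, 238.7])) (array([534.5, 372.6], dtype=float32), array([104.6,  82.1], dtype=float32), np.float32(-1.2), array([189.1, 347.1])) tri (array([534.2, 372.4,   9.3]), np.float64(1.0))
mat (array([541.5, 195.1], dtype=float32), array([98.7, 88.2], dtype=float32), np.float32(-2.9), array([244.9, 235.5])) (array([540.1, 196.2], dtype=float32), array([95.5, 85.8], dtype=float32), np.float32(-2.6), array([251.9, 290.9])) tri (array([541.5, 195.5,  -0.6]), np.float64(0.5))
stamp (array([540.2, -75. ], dtype=float32), array([23.7, 15.8], dtype=float32), np.float32(-22.4), array([351.8, 231.1])) (array([537.4, -70.3], dtype=float32), array([25.3, 15.4], dtype=float32), np.float32(-20.0), array([330.5, 195.6])) tri (array([541. , -75.1,  79. ]), np.float64(0.3))
spinner [ 427. -450.  150.] [ 638. -283.  263.] [ 543. -365.  180.]
```

The two views agree to about 1–3 mm and the sizes match the text. The jig is at (534.5,371), -0.7°; the mat (541,195.5), -2.8°; the stamp (540.5,-75), about -21.5°. Next I work out the moves.

```bash
cat > go.py <<'E'
import sys,numpy as np
from cell import r
# args: x,y,z,yaw(tool y, deg) ... -> offset (m, tool axes) and turn about tool z
s=r.get_state();R=s["orientation"];p=s["tcp_pos"]
yaw=np.degrees(np.arctan2(R[1,1],R[0,1]))
print("t",s["time"],"p",p.round(1),"yaw",yaw.round(2),"tilt",R[:2,2].round(4),"w",round(s["width"],1),"ff",s["finger_force"],"F",s["wrist_force"].round(1),"q",s["qpos"].round(2))
for a in sys.argv[1:]:
    t=np.array(a.split(","),float)
    print(a,"offset",(R.T@(t[:3]-p)/1000).round(4),"rotz",-np.radians((t[3]-yaw+180)%360-180).round(4))
E
python3 go.py 171,-601,430,-74 400,-250,430,0 530,100,430,60 534.5,371,250,89.3
```

```text
t 0.1 p [ 171.3 -600.7  291.5] yaw -74.09 tilt [-0.0005  0.0013] w 91.8 ff 0.0 F [0.5 0.3 0.2] q [ 1.19  0.44  0.02  1.57 -0.01  1.13 -0.08]
171,-601,430,-74 offset [-0.0003  0.     -0.1385] rotz -0.0015
400,-250,430,0 offset [ 0.3161 -0.2748 -0.1381] rotz -1.2931
530,100,430,60 offset [ 0.5371 -0.5757 -0.1377] rotz -2.3403
534.5,371,250,89.3 offset [ 0.6157 -0.8348  0.0426] rotz -2.8517
```

Call:
arm_command:
  plan:
    - {"offset":[0,0,-0.06],"rotation":[0,0,0],"hand":1}
    - {"offset":[0,0,-0.12],"rotation":[0,0,0],"hand":1}
    - {"offset":[0,0,-0.138],"rotation":[0,0,0],"hand":1}
    - {"offset":[0.04,-0.034,-0.138],"rotation":[0,0,-0.16],"hand":1}
    - {"offset":[0.08,-0.069,-0.138],"rotation":[0,0,-0.32],"hand":1}
    - {"offset":[0.12,-0.103,-0.138],"rotation":[0,0,-0.48],"hand":1}
    - {"offset":[0.16,-0.137,-0.138],"rotation":[0,0,-0.65],"hand":1}
    - {"offset":[0.2,-0.172,-0.138],"rotation":[0,0,-0.81],"hand":1}
    - {"offset":[0.24,-0.206,-0.138],"rotation":[0,0,-0.97],"hand":1}
    - {"offset":[0.28,-0.24,-0.138],"rotation":[0,0,-1.13],"hand":1}
    - {"offset":[0.316,-0.275,-0.138],"rotation":[0,0,-1.293],"hand":1}
    - {"offset":[0.316,-0.275,-0.138],"rotation":[0,0,-1.293],"hand":1}

```text
time: 1.6
tcp_pos: [401.6, -246.1, 430.3]
orientation: [[-0.009, 1.0, 0.001], [1.0, 0.009, 0.001], [0.001, 0.001, -1.0]]
wrist_force: [0.1, -1.0, -0.4]
width: 92.0
finger_force: 0.0
```

```bash
python3 go.py 530,100,350,60 534.5,371,180,89.3
```

```text
t 1.6 p [ 401.6 -246.1  430.3] yaw 0.5 tilt [0.0005 0.0011] w 92.0 ff 0.0 F [ 0.1 -1.  -0.4] q [ 0.79  0.12 -0.4   1.67  0.05  1.36  0.4 ]
530,100,350,60 offset [0.3449 0.1314 0.0807] rotz -1.0385
534.5,371,180,89.3 offset [0.6156 0.1381 0.251 ] rotz -1.5499
```

Call:
arm_command:
  plan:
    - {"offset":[0.049,0.019,0.012],"rotation":[0,0,-0.15],"hand":1}
    - {"offset":[0.098,0.038,0.023],"rotation":[0,0,-0.3],"hand":1}
    - {"offset":[0.148,0.056,0.035],"rotation":[0,0,-0.445],"hand":1}
    - {"offset":[0.197,0.075,0.046],"rotation":[0,0,-0.594],"hand":1}
    - {"offset":[0.246,0.094,0.058],"rotation":[0,0,-0.742],"hand":1}
    - {"offset":[0.295,0.112,0.069],"rotation":[0,0,-0.89],"hand":1}
    - {"offset":[0.345,0.131,0.081],"rotation":[0,0,-1.038],"hand":1}
    - {"offset":[0.4,0.133,0.11],"rotation":[0,0,-1.14],"hand":1}
    - {"offset":[0.454,0.134,0.14],"rotation":[0,0,-1.24],"hand":1}
    - {"offset":[0.508,0.136,0.17],"rotation":[0,0,-1.34],"hand":1}
    - {"offset":[0.562,0.137,0.2],"rotation":[0,0,-1.45],"hand":1}
    - {"offset":[0.6155,0.138,0.22],"rotation":[0,0,-1.55],"hand":1}

```text
time: 3.1
tcp_pos: [538.6, 365.4, 207.8]
orientation: [[-1.0, 0.02, -0.001], [0.02, 1.0, -0.003], [0.001, -0.003, -1.0]]
wrist_force: [1.5, -0.2, 0.9]
width: 91.9
finger_force: 0.0
```

```bash
python3 go.py 534.5,371,150,89.3 534.5,371,104,89.3
```

```text
t 3.1 p [538.6 365.4 207.8] yaw 88.84 tilt [-0.0011 -0.0027] w 91.9 ff 0.0 F [ 1.5 -0.2  0.9] q [-0.2   0.68 -0.79  1.55  0.52  1.13  0.45]
534.5,371,150,89.3 offset [0.0041 0.0057 0.0578] rotz -0.0081
534.5,371,104,89.3 offset [0.0041 0.0058 0.1038] rotz -0.0081
```

Call:
arm_command:
  plan:
    - {"offset":[0,0,0.04],"rotation":[0,0,0],"hand":1}
    - {"offset":[0,0,0.07],"rotation":[0,0,0],"hand":1}
    - {"offset":[0,0,0.07],"rotation":[0,0,0],"hand":1}
    - {"offset":[0,0,0.07],"rotation":[0,0,0],"hand":1}

```text
time: 3.6
tcp_pos: [538.7, 365.3, 141.2]
orientation: [[-1.0, 0.022, 0.001], [0.022, 1.0, 0.0], [-0.001, 0.0, -1.0]]
wrist_force: [-0.4, -1.3, 1.3]
width: 91.8
finger_force: 0.0
```

```bash
python3 go.py 534.5,371,104,89.3
python3 - <<'E'
from cell import r
import numpy as np,cv2
ims=[]
for n in("scene","top"):
    d=r.snapshot(n); np.savez(f"pics/{n}1.npz",**d); x,y,w,h=(130,260,120,135) if n=="scene" else (130,195,90,101)
    ims.append(cv2.resize(d["img"][y:y+h,x:x+w],(390,438),interpolation=2))
cv2.imwrite("pics/g1.png",np.hstack(ims))
E
```

```text
t 3.6 p [538.7 365.3 141.2] yaw 88.73 tilt [0.0008 0.0004] w 91.8 ff 0.0 F [-0.4 -1.3  1.3] q [-0.22  0.75 -0.75  1.62  0.58  1.01  0.4 ]
534.5,371,104,89.3 offset [0.0044 0.0056 0.0372] rotz -0.01
```

View pics/g1.png

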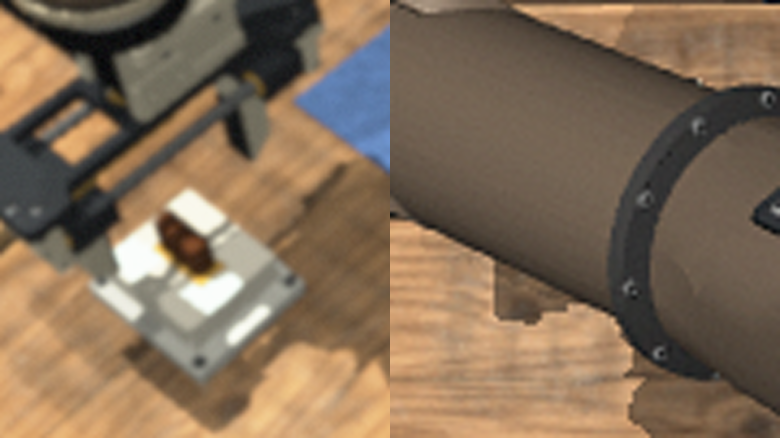

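The scene crop shows the open fingers either side of the handle (handle at (188,245), fingers at (95,240) and (245,130)); the arm hides the top view. I descend and close.

Call:
arm_command:
  plan:
    - {"offset":[0.0044,0.0057,0.01],"rotation":[0,0,-0.01],"hand":1}
    - {"offset":[0.0044,0.0057,0.025],"rotation":[0,0,-0.01],"hand":1}
    - {"offset":[0.0044,0.0057,0.0365],"rotation":[0,0,-0.01],"hand":1}
    - {"offset":[0.0044,0.0057,0.0365],"rotation":[0,0,-0.01],"hand":1}
    - {"offset":[0.0044,0.0057,0.0365],"rotation":[0,0,-0.01],"hand":1}
  force: 20

```text
time: 4.32
tcp_pos: [533.7, 371.4, 103.7]
orientation: [[-1.0, 0.011, -0.0], [0.011, 1.0, 0.0], [0.0, 0.0, -1.0]]
wrist_force: [0.5, 1.2, 0.1]
width: 91.9
finger_force: 0.0
```

Call:
arm_command:
  plan:
    - {"offset":[0,0,0],"rotation":[0,0,0],"hand":-0.3}
    - {"offset":[0,0,0],"rotation":[0,0,0],"hand":-0.5}
    - {"offset":[0,0,0],"rotation":[0,0,0],"hand":-0.6}
    - {"offset":[0,0,0],"rotation":[0,0,0],"hand":-0.8}
    - {"offset":[0,0,0],"rotation":[0,0,0],"hand":-1}
    - {"offset":[0,0,0],"rotation":[0,0,0],"hand":-1}
    - {"offset":[0,0,0],"rotation":[0,0,0],"hand":-1}
    - {"offset":[0,0,0],"rotation":[0,0,0],"hand":-1}

```text
time: 5.32
tcp_pos: [533.6, 371.3, 103.7]
orientation: [[-1.0, 0.011, -0.0], [0.011, 1.0, -0.0], [0.0, -0.0, -1.0]]
wrist_force: [0.2, -1.1, -0.0]
width: 16.5
finger_force: 0.1
```

```bash
python3 go.py 534.5,371,104,89.3
```

```text
t 5.325 p [533.6 371.3 103.7] yaw 89.38 tilt [-0.0001 -0.0001] w 16.5 ff 0.11960714589804411 F [ 0.2 -1.1 -0. ] q [-0.24  0.79 -0.72  1.64  0.62  0.95  0.37]
534.5,371,104,89.3 offset [-0.0009 -0.0003 -0.0003] rotz 0.0014
```

Still closing (width 16.5); wait and lift slowly.

Call:
arm_command:
  plan:
    - {"offset":[0,0,0],"rotation":[0,0,0],"hand":-1}
    - {"offset":[0,0,0],"rotation":[0,0,0],"hand":-1}
    - {"offset":[0,0,0],"rotation":[0,0,0],"hand":-1}
    - {"offset":[0,0,0],"rotation":[0,0,0],"hand":-1}

```text
time: 5.82
tcp_pos: [533.6, 371.3, 103.7]
orientation: [[-1.0, 0.011, -0.0], [0.011, 1.0, -0.0], [0.0, -0.0, -1.0]]
wrist_force: [0.4, 0.2, -0.1]
width: 13.5
finger_force: 20.0
```

Call:
arm_command:
  plan:
    - {"offset":[0,0,-0.004],"rotation":[0,0,0],"hand":-1}
    - {"offset":[0,0,-0.01],"rotation":[0,0,0],"hand":-1}
    - {"offset":[0,0,-0.02],"rotation":[0,0,0],"hand":-1}
    - {"offset":[0,0,-0.03],"rotation":[0,0,0],"hand":-1}
    - {"offset":[0,0,-0.045],"rotation":[0,0,0],"hand":-1}
    - {"offset":[0,0,-0.06],"rotation":[0,0,0],"hand":-1}
    - {"offset":[0,0,-0.06],"rotation":[0,0,0],"hand":-1}

```text
time: 6.7
tcp_pos: [534.2, 372.0, 165.6]
orientation: [[-1.0, 0.011, 0.002], [0.011, 1.0, 0.002], [-0.002, 0.002, -1.0]]
wrist_force: [0.6, -0.6, -0.9]
width: 14.1
finger_force: 20.0
```

```bash
python3 go.py 541,195.5,164,86.6 541,195.5,105,86.6 541,195.5,97,86.6
python3 - <<'E'
from cell import r
import numpy as np,cv2
d=r.snapshot("scene"); np.savez(f"pics/scene2.npz",**d)
cv2.imwrite("pics/g2.png",cv2.resize(d["img"][240:400,120:300],(540,480),interpolation=2))
E
```

```text
t 6.7 p [534.2 372.  165.6] yaw 89.37 tilt [0.0022 0.0017] w 14.1 ff 19.99967336654663 F [ 0.6 -0.6 -0.9] q [-0.22  0.72 -0.77  1.6   0.56  1.05  0.42]
541,195.5,164,86.6 offset [-0.0088 -0.1764  0.0013] rotz 0.0483
541,195.5,105,86.6 offset [-0.0086 -0.1765  0.0603] rotz 0.0483
541,195.5,97,86.6 offset [-0.0086 -0.1765  0.0683] rotz 0.0483
```

View pics/g2.png

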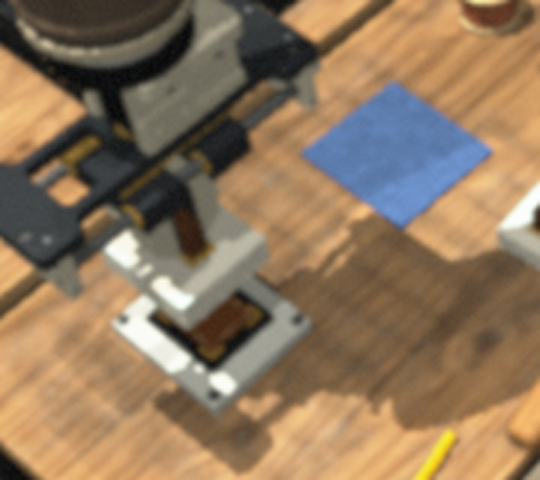

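The cover is held level (crop (185,260)), clear of the jig, with the plinth and leather showing at (215,325). Now to the mat (crop (395,155)).

Call:
arm_command:
  plan:
    - {"offset":[-0.001,-0.02,0],"rotation":[0,0,0.006],"hand":-1}
    - {"offset":[-0.003,-0.05,0],"rotation":[0,0,0.016],"hand":-1}
    - {"offset":[-0.005,-0.09,0],"rotation":[0,0,0.026],"hand":-1}
    - {"offset":[-0.007,-0.13,0],"rotation":[0,0,0.036],"hand":-1}
    - {"offset":[-0.0085,-0.16,0],"rotation":[0,0,0.048],"hand":-1}
    - {"offset":[-0.0087,-0.1764,0.01],"rotation":[0,0,0.048],"hand":-1}
    - {"offset":[-0.0087,-0.1764,0.025],"rotation":[0,0,0.048],"hand":-1}
    - {"offset":[-0.0087,-0.1764,0.045],"rotation":[0,0,0.048],"hand":-1}
    - {"offset":[-0.0087,-0.1764,0.055],"rotation":[0,0,0.048],"hand":-1}
    - {"offset":[-0.0087,-0.1764,0.055],"rotation":[0,0,0.048],"hand":-1}
    - {"offset":[-0.0087,-0.1764,0.055],"rotation":[0,0,0.048],"hand":-1}

```text
time: 8.12
tcp_pos: [540.5, 195.7, 109.0]
orientation: [[-0.998, 0.058, 0.0], [0.058, 0.998, 0.001], [-0.0, 0.001, -1.0]]
wrist_force: [0.2, -0.5, -0.9]
width: 14.1
finger_force: 20.0
```

```bash
python3 go.py 541,195.5,95.5,86.6
```

```text
t 8.125 p [540.5 195.7 109. ] yaw 86.68 tilt [0.0003 0.0005] w 14.1 ff 19.99970018863678 F [ 0.2 -0.5 -0.9] q [ 0.06  0.69 -0.74  1.84  0.6   0.85  0.54]
541,195.5,95.5,86.6 offset [-0.0005 -0.0001  0.0135] rotz 0.0014
```

Call:
arm_command:
  plan:
    - {"offset":[0,0,0.005],"rotation":[0,0,0],"hand":-1}
    - {"offset":[0,0,0.009],"rotation":[0,0,0],"hand":-1}
    - {"offset":[0,0,0.012],"rotation":[0,0,0],"hand":-1}
    - {"offset":[0,0,0.0138],"rotation":[0,0,0],"hand":-1}
    - {"offset":[0,0,0.0143],"rotation":[0,0,0],"hand":-1}
    - {"offset":[0,0,0.0143],"rotation":[0,0,0],"hand":-1}

```text
time: 8.88
tcp_pos: [540.4, 194.8, 94.6]
orientation: [[-0.998, 0.059, 0.0], [0.059, 0.998, -0.0], [-0.0, -0.0, -1.0]]
wrist_force: [-2.2, -1.3, 2.9]
width: 14.1
finger_force: 20.0
```

Contact is felt (Fz +2.9 N). Release and go up.

Call:
arm_command:
  plan:
    - {"offset":[0,0,0],"rotation":[0,0,0],"hand":-0.6}
    - {"offset":[0,0,0],"rotation":[0,0,0],"hand":-0.4}
    - {"offset":[0,0,0],"rotation":[0,0,0],"hand":0}
    - {"offset":[0,0,0],"rotation":[0,0,0],"hand":0}
    - {"offset":[0,0,-0.02],"rotation":[0,0,0],"hand":0}
    - {"offset":[0,0,-0.06],"rotation":[0,0,0],"hand":0}
    - {"offset":[0,0,-0.11],"rotation":[0,0,0],"hand":0}
    - {"offset":[0,0,-0.16],"rotation":[0,0,0],"hand":0}
    - {"offset":[0,0,-0.16],"rotation":[0,0,0],"hand":0}

```text
time: 10.0
tcp_pos: [541.7, 196.5, 259.8]
orientation: [[-0.998, 0.058, 0.007], [0.058, 0.998, 0.003], [-0.007, 0.004, -1.0]]
wrist_force: [0.2, 0.2, -0.1]
width: 45.6
finger_force: 0.0
```

```bash
python3 go.py 541,-75,250,68.5 541,-75,150,68.5
python3 - <<'E'
from cell import r
from h import *
d=r.snapshot("scene"); np.savez(f"pics/scene3.npz",**d)
cv2.imwrite("pics/g3.png",cv2.resize(d["img"][180:400,140:400],(780,600)[:2],interpolation=2)[:600])
# jig, uncovered: plate-bright and patch masks
hsv=cv2.cvtColor(d["img"],cv2.COLOR_BGR2HSV).astype(int);H,s,v=hsv.transpose(2,0,1)
print(hsv[335:360:3,190].tolist())
E
```

```text
t 10.0 p [541.7 196.5 259.8] yaw 86.65 tilt [0.0073 0.0032] w 45.6 ff 0.0 F [ 0.2  0.2 -0.1] q [ 0.15  0.52 -0.86  1.69  0.44  1.12  0.68]
541,-75,250,68.5 offset [-0.0151 -0.2712  0.009 ] rotz 0.3168
541,-75,150,68.5 offset [-0.0144 -0.2715  0.1089] rotz 0.3168
[[13, 157, 192], [12, 181, 189], [12, 179, 189], [12, 180, 190], [12, 180, 191], [12, 181, 190], [12, 174, 193], [17, 162, 191], [22, 158, 153]]
```

View pics/g3.png

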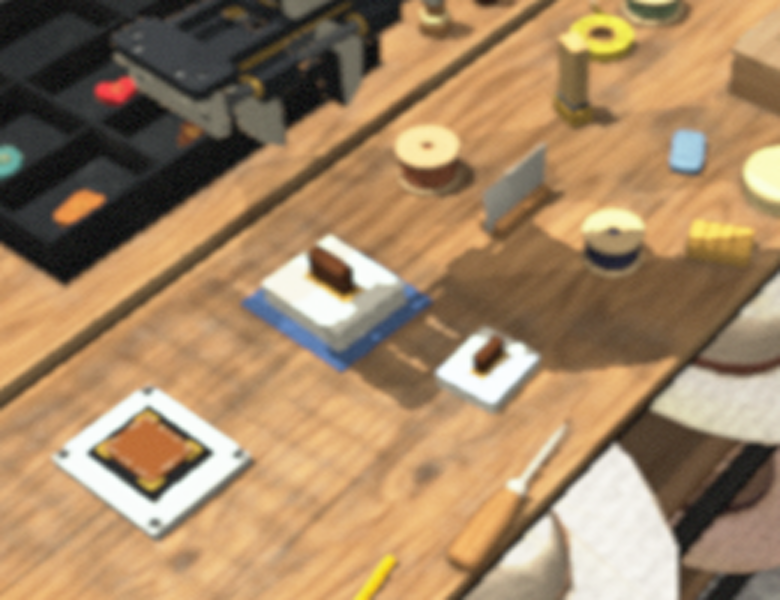

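The cover sits right way up centred on the mat (crop (335,290)); the row (430,155), (515,190), (612,240) is undisturbed; the patch on the jig is at (148,448); the stamp is at (573,85). Now over the stamp.

Call:
arm_command:
  plan:
    - {"offset":[-0.003,-0.05,0],"rotation":[0,0,0.06],"hand":0}
    - {"offset":[-0.006,-0.1,0],"rotation":[0,0,0.12],"hand":0}
    - {"offset":[-0.009,-0.15,0],"rotation":[0,0,0.18],"hand":0}
    - {"offset":[-0.012,-0.2,0],"rotation":[0,0,0.24],"hand":0}
    - {"offset":[-0.014,-0.25,0],"rotation":[0,0,0.3],"hand":0}
    - {"offset":[-0.015,-0.271,0.01],"rotation":[0,0,0.317],"hand":0}
    - {"offset":[-0.015,-0.271,0.03],"rotation":[0,0,0.317],"hand":0}
    - {"offset":[-0.015,-0.271,0.06],"rotation":[0,0,0.317],"hand":0}
    - {"offset":[-0.015,-0.271,0.06],"rotation":[0,0,0.317],"hand":0}
    - {"offset":[-0.015,-0.271,0.06],"rotation":[0,0,0.317],"hand":0}

```text
time: 11.3
tcp_pos: [539.6, -75.8, 194.9]
orientation: [[-0.931, 0.366, 0.0], [0.366, 0.931, 0.0], [0.0, 0.0, -1.0]]
wrist_force: [0.7, -0.6, -0.5]
width: 45.9
finger_force: 0.0
```

```bash
python3 go.py 541,-75,105,68.5
python3 - <<'E'
from cell import r
from h import *
hs=r.get_state()
out=[]
for n,b in(("top",(150,210,210,270)),("scene",(150,235,310,385))):
    d=r.snapshot(n); np.savez(f"pics/{n}4.npz",**d)
    H,s,v=cv2.cvtColor(d["img"],cv2.COLOR_BGR2HSV).astype(int).transpose(2,0,1)
    bx=np.zeros(H.shape,bool);bx[b[2]:b[3],b[0]:b[1]]=1
    bright=bx&(s<60)&(v>110)
    m=bright.astype(np.uint8); c=max(cv2.findContours(m,0,1)[0],key=cv2.contourArea)
    f=np.zeros_like(m);cv2.drawContours(f,[c],-1,1,-1)
    inner=cv2.morphologyEx(((f>0)&(s>=60)|(f>0)&(v<=110)).astype(np.uint8),cv2.MORPH_OPEN,np.ones((5,5)))
    print(n,"plate",rect(d,f,12),"plinth",rect(d,inner,17))
    out.append((d,rect(d,f,12)[3],rect(d,inner,17)[3]))
(T,a,i),(S,b,j)=out
print("tri plate",tri(T,a,S,b),"tri plinth",tri(T,i,S,j))
d=S;cv2.imwrite("pics/g4.png",cv2.resize(d["img"][100:260,260:420],(560,560),interpolation=2))
E
```

```text
t 11.3 p [539.6 -75.8 194.9] yaw 68.53 tilt [0.     0.0005] w 45.9 ff 0.0 F [ 0.7 -0.6 -0.5] q [ 0.57  0.52 -0.74  1.84  0.42  0.94  0.84]
541,-75,105,68.5 offset [-0.001   0.0012  0.0899] rotz 0.0006
top plate (array([534.2, 371.8], dtype=float32), array([95.1, 79.7], dtype=float32), np.float32(-0.5), array([175.3, 238.7])) plinth (array([533.5, 371. ], dtype=float32), array([58.9, 51.3], dtype=float32), np.float32(-0.5), array([175.4, 238.8]))
scene plate (array([530.8, 372.6], dtype=float32), array([101.8,  82.8], dtype=float32), np.float32(-1.3), array([190.1, 348.3])) plinth (array([531.5, 372.4], dtype=float32), array([60. , 48.5], dtype=float32), np.float32(-1.3), array([189.6, 345.9]))
tri plate (array([533.6, 372.7,   6.4]), np.float64(1.4)) tri plinth (array([533.3, 371.5,  13.1]), np.float64(0.4))
```

View pics/g4.png

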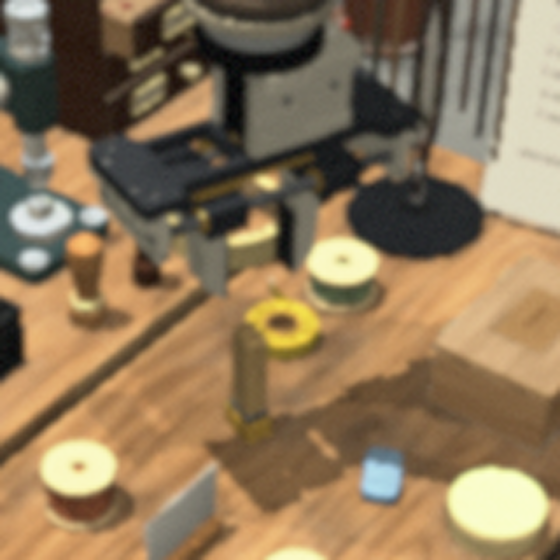

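The open fingers hang over the stamp (crop (250,380)), with nothing else in the way; the gripper's right end is well clear of the spinner post (415,170). Uncovered, the jig measures (533.7,371.6), about -0.8°. Descend onto the stamp.

Call:
arm_command:
  plan:
    - {"offset":[-0.001,0.0012,0.03],"rotation":[0,0,0],"hand":0}
    - {"offset":[-0.001,0.0012,0.055],"rotation":[0,0,0],"hand":0}
    - {"offset":[-0.001,0.0012,0.075],"rotation":[0,0,0],"hand":0}
    - {"offset":[-0.001,0.0012,0.09],"rotation":[0,0,0],"hand":0}
    - {"offset":[-0.001,0.0012,0.093],"rotation":[0,0,0],"hand":0}
    - {"offset":[-0.001,0.0012,0.093],"rotation":[0,0,0],"hand":0}
  force: 25

```text
time: 12.15
tcp_pos: [541.2, -75.7, 101.9]
orientation: [[-0.93, 0.367, 0.001], [0.367, 0.93, -0.0], [-0.001, 0.0, -1.0]]
wrist_force: [-0.4, -0.6, -0.6]
width: 45.8
finger_force: 0.0
```

Call:
arm_command:
  plan:
    - {"offset":[0,0,0],"rotation":[0,0,0],"hand":-0.4}
    - {"offset":[0,0,0],"rotation":[0,0,0],"hand":-0.5}
    - {"offset":[0,0,0],"rotation":[0,0,0],"hand":-0.6}
    - {"offset":[0,0,0],"rotation":[0,0,0],"hand":-0.7}
    - {"offset":[0,0,0],"rotation":[0,0,0],"hand":-1}
    - {"offset":[0,0,0],"rotation":[0,0,0],"hand":-1}
    - {"offset":[0,0,0],"rotation":[0,0,0],"hand":-1}
    - {"offset":[0,0,0],"rotation":[0,0,0],"hand":-1}
    - {"offset":[0,0,0],"rotation":[0,0,0],"hand":-1}
    - {"offset":[0,0,0],"rotation":[0,0,0],"hand":-1}

```text
time: 13.4
tcp_pos: [540.9, -75.9, 101.5]
orientation: [[-0.93, 0.367, 0.0], [0.367, 0.93, -0.0], [-0.0, -0.0, -1.0]]
wrist_force: [-1.3, -1.7, 4.0]
width: 16.0
finger_force: 25.0
```

Call:
arm_command:
  plan:
    - {"offset":[0,0,-0.005],"rotation":[0,0,0],"hand":-1}
    - {"offset":[0,0,-0.02],"rotation":[0,0,0],"hand":-1}
    - {"offset":[0,0,-0.05],"rotation":[0,0,0],"hand":-1}
    - {"offset":[0,0,-0.09],"rotation":[0,0,0],"hand":-1}
    - {"offset":[0,0,-0.13],"rotation":[0,0,0],"hand":-1}
    - {"offset":[0,0,-0.14],"rotation":[0,0,0],"hand":-1}
    - {"offset":[0,0,-0.14],"rotation":[0,0,0],"hand":-1}

```text
time: 14.28
tcp_pos: [540.9, -75.9, 241.9]
orientation: [[-0.93, 0.367, 0.001], [0.367, 0.93, -0.0], [-0.001, -0.0, -1.0]]
wrist_force: [0.0, 0.4, -2.0]
width: 15.8
finger_force: 25.0
```

```bash
python3 go.py 537,195,242,79 533.7,371.6,242,89.3 533.7,371.6,162,89.3
python3 - <<'E'
from cell import r
from h import *
d=r.snapshot("scene"); np.savez("pics/scene5.npz",**d);cv2.imwrite("pics/g5.png",cv2.resize(d["img"][60:220,260:420],(560,560),interpolation=2))
E
```

```text
t 14.275 p [540.9 -75.9 241.9] yaw 68.45 tilt [ 0.001  -0.0004] w 15.8 ff 24.99963015317917 F [ 0.   0.4 -2. ] q [ 0.6   0.47 -0.77  1.79  0.38  1.04  0.88]
537,195,242,79 offset [ 1.031e-01  2.505e-01 -2.000e-04] rotz -0.1841
533.7,371.6,242,89.3 offset [ 1.710e-01  4.136e-01 -3.000e-04] rotz -0.3638
533.7,371.6,162,89.3 offset [0.1711 0.4136 0.0797] rotz -0.3638
```

View pics/g5.png

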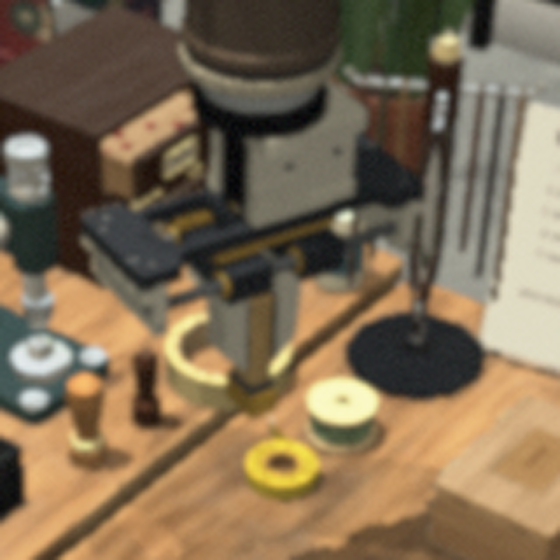

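The stamp is held upright, foot at crop (252,390), clear of everything. Carry it across at height.

Call:
arm_command:
  plan:
    - {"offset":[0.008,0.02,0],"rotation":[0,0,-0.02],"hand":-1}
    - {"offset":[0.025,0.06,0],"rotation":[0,0,-0.05],"hand":-1}
    - {"offset":[0.043,0.104,0],"rotation":[0,0,-0.09],"hand":-1}
    - {"offset":[0.061,0.148,0],"rotation":[0,0,-0.13],"hand":-1}
    - {"offset":[0.079,0.192,0],"rotation":[0,0,-0.17],"hand":-1}
    - {"offset":[0.097,0.236,0],"rotation":[0,0,-0.21],"hand":-1}
    - {"offset":[0.116,0.28,0],"rotation":[0,0,-0.25],"hand":-1}
    - {"offset":[0.134,0.324,0],"rotation":[0,0,-0.29],"hand":-1}
    - {"offset":[0.15,0.365,0],"rotation":[0,0,-0.33],"hand":-1}
    - {"offset":[0.164,0.397,0],"rotation":[0,0,-0.364],"hand":-1}
    - {"offset":[0.171,0.4136,0],"rotation":[0,0,-0.364],"hand":-1}
    - {"offset":[0.171,0.4136,0],"rotation":[0,0,-0.364],"hand":-1}

```text
time: 15.82
tcp_pos: [532.4, 373.1, 240.6]
orientation: [[-1.0, 0.01, -0.002], [0.01, 1.0, -0.0], [0.002, -0.0, -1.0]]
wrist_force: [0.4, -0.3, -1.3]
width: 15.9
finger_force: 25.0
```

Call:
arm_command:
  plan:
    - {"offset":[0,0,0.02],"rotation":[0,0,0],"hand":-1}
    - {"offset":[0,0,0.05],"rotation":[0,0,0],"hand":-1}
    - {"offset":[0,0,0.075],"rotation":[0,0,0],"hand":-1}
    - {"offset":[0,0,0.09],"rotation":[0,0,0],"hand":-1}
    - {"offset":[0,0,0.09],"rotation":[0,0,0],"hand":-1}
    - {"offset":[0,0,0.09],"rotation":[0,0,0],"hand":-1}

```text
time: 16.58
tcp_pos: [534.0, 371.8, 152.2]
orientation: [[-1.0, 0.012, 0.001], [0.012, 1.0, 0.001], [-0.001, 0.001, -1.0]]
wrist_force: [-0.4, -0.3, -1.0]
width: 15.8
finger_force: 25.0
```

```bash
python3 go.py 533.7,371.6,133,89.2
python3 - <<'E'
from cell import r
from h import *
d=r.snapshot("scene"); np.savez("pics/scene6.npz",**d)
cv2.imwrite("pics/g6.png",cv2.resize(d["img"][280:380,140:240],(600,600),interpolation=2))
P=cloud(d)
# project a stamp-face corners prediction: (face z 52 now) to pixel for check
s=r.get_state();p=s["tcp_pos"];f=240/np.tan(np.radians(d["vfov"])/2)
Ti=np.linalg.inv(d["T"])
for h in (101.5,85.5):
  for a,b in((15,10),(15,-10),(-15,10),(-15,-10)):
    c=Ti@np.r_[p+[a,b,-h],1]; print(h,a,b,np.round([(c[0]/-c[2]*f+d["cx"]-140)*6,(-c[1]/-c[2]*f+d["cy"]-280)*6]))
E
```

```text
t 16.575 p [534.  371.8 152.2] yaw 89.29 tilt [0.0008 0.0007] w 15.8 ff 24.99965250492096 F [-0.4 -0.3 -1. ] q [-0.21  0.74 -0.77  1.61  0.58  1.03  0.4 ]
533.7,371.6,133,89.2 offset [ 0.0003 -0.0002  0.0192] rotz 0.0017
101.5 15 10 [215. 321.]
101.5 15 -10 [265. 278.]
101.5 -15 10 [283. 372.]
101.5 -15 -10 [333. 328.]
85.5 15 10 [205. 290.]
85.5 15 -10 [256. 246.]
85.5 -15 10 [273. 341.]
85.5 -15 -10 [324. 297.]
```

View pics/g6.png

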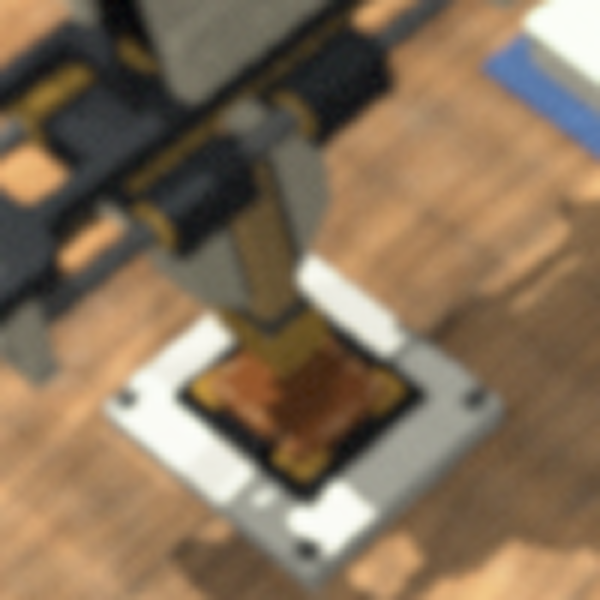

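The stamp is upright above the patch (foot at crop (280,335), patch around (300,400)), foot sides parallel to the plate. I check the foot's position numerically, against the jig in the same view.

Run:
```python
from h import *
d=load("scene6");H,s,v=cv2.cvtColor(d["img"],cv2.COLOR_BGR2HSV).astype(int).transpose(2,0,1)
for y in range(324,345): print(y," ".join(f"{H[y,x]:3d}/{v[y,x]:3d}" for x in range(172,200)))
P=cloud(d); m=np.zeros(H.shape,bool);m[326:343,174:197]=1
m&=(P[...,2]>45)&(P[...,2]<75)&(H>18)&(H<35)&(v>60)
ys,xs=np.nonzero(m);print(len(xs),xs.min(),xs.max(),ys.min(),ys.max(),P[m].mean(0).round(1),np.percentile(P[m],[3,97],axis=0).round(1))
```

```text
324  25/111  28/109  26/109  27/110  22/111  26/110  24/106  26/ 93  19/ 89  17/ 98  18/105  19/102  19/100  19/100  18/100  18/ 98  19/ 95  22/124  28/183  30/231  30/241  26/233  20/219  17/208  15/203  16/203  15/203  15/197
325  28/110  24/112  25/112  25/110  25/111  25/112  26/107  23/ 97  20/ 91  18/ 98  19/105  19/106  19/104  20/100  18/103  19/100  18/107  22/150  27/213  33/242  33/247  30/245  28/239  25/228  16/217  15/205  15/201  15/197
326  25/114  28/110  25/110  26/111  27/111  27/110  28/110  26/103  20/ 93  19/ 92  20/103  18/108  19/102  19/101  18/102  17/103  19/111  23/156  26/222  27/244  30/246  33/245  30/244  30/238  24/227  17/213  16/201  15/193
327  24/116  26/113  25/109  26/111  24/110  24/110  27/110  27/104  22/ 92  20/ 91  20/100  20/104  19/104  19/100  18/101  18/101  18/108  19/141  27/198  30/233  30/240  27/240  33/240  30/238  27/232  24/225  19/215  16/199
328  20/123  22/116  25/111  26/110  26/110  27/110  26/111  26/106  23/ 97  20/ 90  19/ 97  18/106  20/105  18/102  18/100  19/100  17/ 99  18/114  25/153  27/201  30/227  33/235  30/235 
[... 3070 characters left out ...]
3  12/150  13/150  13/148  12/149  13/143  14/123  16/105  18/ 92  16/ 81  14/ 73  13/ 72  13/ 71  12/ 71  12/ 69  12/ 72  12/ 74  11/ 81  12/ 92  13/ 99  13/103
343  20/154  20/176  18/183  16/181  14/172  13/163  12/155  13/151  12/150  12/150  12/149  12/148  12/137  12/115  13/ 92  15/ 79  13/ 74  14/ 71  13/ 74  12/ 69  11/ 73  13/ 70  12/ 72  13/ 79  13/ 87  12/ 93  11/ 96  12/ 96
344  20/157  20/188  19/190  17/180  14/174  14/169  13/162  12/153  12/152  12/149  12/151  12/147  12/136  13/115  13/ 95  12/ 78  12/ 72  12/ 74  12/ 71  12/ 72  12/ 72  14/ 69  12/ 74  12/ 82  12/ 88  12/ 96  11/ 98  12/ 98
125 175 193 328 341 [525.7 377.2  62.4] [[518.7 365.3  52. ]
 [543.9 384.   73. ]]
```

The foot's bottom corners match the prediction to within about 1 px (near corner seen at (187.3,341.8), predicted (187.2,342.0)), so the stamp is centred and upright in the grip. Final descent of 20 mm.

Call:
arm_command:
  plan:
    - {"offset":[0.0003,-0.0002,0.006],"rotation":[0,0,0.002],"hand":-1}
    - {"offset":[0.0003,-0.0002,0.011],"rotation":[0,0,0.002],"hand":-1}
    - {"offset":[0.0003,-0.0002,0.015],"rotation":[0,0,0.002],"hand":-1}
    - {"offset":[0.0003,-0.0002,0.018],"rotation":[0,0,0.002],"hand":-1}
    - {"offset":[0.0003,-0.0002,0.0195],"rotation":[0,0,0.002],"hand":-1}
    - {"offset":[0.0003,-0.0002,0.0195],"rotation":[0,0,0.002],"hand":-1}
    - {"offset":[0.0003,-0.0002,0.0195],"rotation":[0,0,0.002],"hand":-1}
    - {"offset":[0.0003,-0.0002,0.0195],"rotation":[0,0,0.002],"hand":-1}

```text
time: 17.62
tcp_pos: [533.3, 371.5, 132.1]
orientation: [[-1.0, 0.014, 0.0], [0.014, 1.0, 0.0], [-0.0, 0.0, -1.0]]
wrist_force: [0.3, -0.5, -1.3]
width: 16.0
finger_force: 25.0
```

```bash
python3 go.py 533.6,371.6,132.5,89.2
python3 - <<'E'
from cell import r
from h import *
d=r.snapshot("scene"); P=cloud(d);H,s,v=cv2.cvtColor(d["img"],cv2.COLOR_BGR2HSV).astype(int).transpose(2,0,1)
p=r.get_state()["tcp_pos"];f=240/np.tan(np.radians(d["vfov"])/2);Ti=np.linalg.inv(d["T"])
for a in((15,10),(-15,10),(-15,-10)):
    c=Ti@np.r_[p+[*a,-101.5],1];print(np.round([c[0]/-c[2]*f+d["cx"],c[1]/c[2]*f+d["cy"]],1))
for y in range(340,354): print(y," ".join(f"{H[y,x]:2d}/{v[y,x]:3d}" for x in range(182,196)))
E
```

```text
t 17.625 p [533.3 371.5 132.1] yaw 89.2 tilt [0.0002 0.0002] w 16.0 ff 24.999727606773376 F [ 0.3 -0.5 -1.3] q [-0.22  0.76 -0.76  1.62  0.6   1.    0.38]
533.6,371.6,132.5,89.2 offset [-0.0003  0.0001 -0.0004] rotz 0.0001
[178.4 339.9]
[189.5 348.5]
[197.7 341.1]
340 20/ 99 20/ 90 19/ 79 20/ 70 21/ 69 19/ 68 19/ 60 17/ 65 20/ 78 20/ 96 20/103 19/109 20/110 19/108
341 20/108 20/103 20/ 93 21/ 79 20/ 64 19/ 57 17/ 61 20/ 81 20/ 95 21/104 21/106 20/108 20/109 20/108
342 19/110 20/105 20/105 21/ 94 19/ 82 20/ 73 20/ 81 19/ 95 19/106 20/105 20/107 20/105 21/106 20/111
343 17/110 19/102 20/106 21/105 20/100 19/100 20/101 20/103 19/106 21/100 20/102 21/102 20/105 19/104
344 14/114 17/102 20/102 20/105 20/108 20/110 20/108 20/103 21/101 21/101 20/102 20/ 98 18/ 97 18/ 91
345 13/122 15/104 17/ 95 19/ 98 21/104 20/109 20/105 20/103 20/102 20/101 20/ 97 18/ 92 17/ 87 15/ 77
346 12/127 13/100 14/ 86 18/ 86 20/ 94 19/103 20/104 20/102 19/101 20/ 95 18/ 90 16/ 83 13/ 77 12/ 76
347 12/113 12/ 92 14/ 77 15/ 79 17/ 86 19/ 95 20/102 20/100 20/ 97 18/ 90 14/ 80 14/ 73 13/ 75 12/ 77
348 13/ 95 14/ 83 12/ 78 13/ 73 14/ 78 17/ 86 17/ 93 19/ 94 18/ 89 16/ 82 14/ 76 13/ 74 12/ 77 12/ 85
349 13/ 89 13/ 86 12/ 74 13/ 73 12/ 72 14/ 76 15/ 78 15/ 79 15/ 78 12/ 71 11/ 72 12/ 74 13/ 85 12/100
350 14/ 86 13/ 83 12/ 76 13/ 73 12/ 73 12/ 76 14/ 70 13/ 71 14/ 73 11/ 72 12/ 78 13/ 83 13/ 99 15/110
351 11/ 70 13/ 67 11/ 79 13/ 83 12/ 84 13/ 77 12/ 73 12/ 74 11/ 71 12/ 75 12/ 83 13/ 97 13/108 14/109
352 11/ 40 13/ 53 12/ 71 13/ 92 13/ 94 15/ 87 14/ 81 12/ 74 13/ 73 12/ 81 12/ 91 13/ 99 13/ 99 13/ 94
353  6/ 26  6/ 38 11/ 61 13/ 86 13/ 94 12/ 91 14/ 83 13/ 78 12/ 83 12/ 89 13/ 97 13/100 13/ 88 12/ 68
```

The near corner of the foot is seen at (189.3,348.6) and predicted at (189.5,348.5). The face is about 10 mm above the leather, and the arm is still.

```bash
python3 -c "
from cell import r
print(r.close_job())"
```

```text
the job is handed in; nothing more can be done
None
```

The job is handed in: the cover is right way up near the middle of the mat, and the stamp is held still and upright over the leather patch, its face about 1 cm above it, with the row of spools and card undisturbed when last seen, before the stamp was carried over it.

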